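Unload the lamination bonding jig behind the bottles

ROBOT

A 6-joint arm with a two-finger parallel gripper is mounted at the origin on a cart in front of the work surface, level with it; the furniture and walls round the work are solid. World frame = base frame: x ahead of the robot, y to its left, z up, the work surface at z = 0. Lengths are in m, angles in rad, forces in N, time in s.
With the tool pointing down it reaches from about 0.325 to 0.775 m from the base axis. Payload 5.5 kg.
Tool frame: the origin (TCP) lies between the finger pads; the fingertips stand 8 mm ahead of it and the grasp point (between the pads) lies 11 mm behind it (tcp_to_tips is the distance from the TCP to the fingertips, in m); z points along the fingers, y is the line along which they close (so a half turn about z gives the same grasp; the last joint's range is limited). The gripper opens to 88 mm and grips with 3 to 60 N. Pads are 20 mm wide; open, the fingers measure 115 mm over their backs; the gripper's body (75 mm by 178 mm) begins 61 mm behind the grasp point.
Start: joints at [1.155, 0.091, 1.231, -0, 1.82, -0.057], TCP at [0.211, 0.562, 0.231] pointing down, gripper open.
Joint ranges: [-2.87, 2.87], [-0.86, 2.18], [0.17, 2.46], [-1.51, 4.65], [0.06, 2.69], [-2.65, 2.65]. Speed limits (rad/s): [2.57, 2.57, 3.01, 3.14, 3.14, 3.14].

INTERFACE

Orientations are given as a unit quaternion [w, x, y, z].
In Python, from bench import * gives the robot as it stands. Calls block until the motion is done:
- move_to(position, orientation): joint-space move of the TCP to a pose.
- move_l(position, speed=0.15, orientation=None): straight line of the TCP; orientation=None keeps the orientation; speed is the mean speed in m/s.
- movej(angles): joint-space move.
- gripper_open() and close(): open the fingers fully, or close them until they stop; the grip force is fixed at half the most.
- hold(seconds).
- inverse_kinematics(position, orientation): joint angles nearest the present ones, or None.
- state(): the state.
- get_image(name): name is "scene" or "top" or "wrist"; returns a dict with "frame" (420x560x3 uint8, blue, green, red), "depth" (420x560 float32, m along the optical axis (not along the pixel's ray), 0 where there is no reading), "camera_matrix" (3x3 intrinsics, pixels), "view" (4x4, takes a point from world to camera coordinates). Camera axes: x right, y up, looking along -z (the intrinsics and any distortion apply to the point x, -y, -z); pixel columns grow to the right and rows downward; lengths in m; the calibration is good to about 2 mm. The wrist camera is an equidistant fisheye: a pixel r from the principal point sees the ray r / f radians off the axis. A picture is of the moment at which its call begins.
A pose or a line that the arm cannot do raises IKError and nothing moves.
- job_done(): hands the job in; it is judged then, once.
The state is a dict: "time": time; "joint_pos": joint angles; "dq": joint speeds; "joint_torque": joint torques, N m; "ee_pos": TCP position; "ee_rot": TCP orientation; "ft_force": force on the tool from outside, world axes, zero at the start; "moment": the same for the moment, N m; "finger_gap": finger opening in m; "finger_force": force on a finger pad.
Only numpy, scipy, OpenCV 4.12 (cv2) and the standard library are available. Lean on these libraries where they do the work, as an engineer would, in place of code of your own. Each camera call takes 0.05 s, during which the arm holds its last target. There are 200 camera calls.

TASK

The lamination bars clamped in the bonding jig have cured, but bottles have been left standing in front of them. Clear every bottle off the jig and stand it upright inside the steel drip tray; lift the clamp bar fully up, slide each lamination bar out from under it towards the front, and lay all of them flat and side by side in the dark parts tray. Only when all of them are in the tray, swing the clamp bar fully down again; leave the other things on the bench alone.

Things in the scene. Friction and masses are not known exactly. Their poses are not given: they have to be found in the camera images.
- jig: Bonding jig, fixed: flat dark steel bed with a hinged steel clamp bar over its rear half. Origin on the bench top; +x points away from the robot along the three lanes, z up. In its frame (mm): bed from x = -160 (front edge) to +105, y = -92 to +92, upper side z = 8. Lane centre lines at y = +56, 0, -56; between x = 0 and 52 low guide strips (top z = 14) leave each lane 28 wide; in front the bed is bare
- rear_stop (a point): Middle of the jig's rear stop, on the bed, at x = 66, y = 0, z = 8 mm in the jig's frame: the bars' rear ends rest against it. A fixed ledge on it overhangs the lanes back from x = 52 mm, 12 mm above the bed, so the bars cannot be lifted out there, only slid out towards the front (the jig's -x) until they are clear of it
- hinge (a point): Middle of the clamp bar's hinge line, which is parallel to the jig's y, at x = 95, z = 20 mm in the jig's frame. The clamp bar crosses the lanes at x = 31 to 51 mm; when down, its underside is 11 mm above the bed and its three 6 mm dowels stand in the bars' rear holes and lock them
- clamp_bar (a joint): Hinge angle of the clamp bar (rad): 0 = down on the bars, 1.5 = fully up, at its end stop. The hinge is stiff (0.35 N m of friction): the bar stays at whatever angle it is left. Up to about 7 N at the lift rod moves it
- lift_rod (a point): Middle of the clamp bar's lift rod, a round rod parallel to the jig's y, with a black rubber sleeve 16 mm thick and 80 mm long, to be held there. Bar down: at x = -5, z = 48 mm in the jig's frame, 30 mm above the lamination bars. It swings up and back about the hinge at 104 mm radius, to about x = 116, z = 122 mm fully up, and can turn between fingers that keep pointing down
- drip_tray: Shallow sheet-steel drip tray, fixed: 100 mm in its x, 246 mm in its y, wall 3 mm thick and 14 mm high, floor 3 mm thick. Origin at the centre of its underside, on the bench
- coupon_tray: Shallow dark sheet-steel parts tray, fixed, at the left: 190 mm in its x, 146 mm in its y, wall 3 mm thick and 10 mm high, floor 3 mm thick. Origin at the centre of its underside, on the bench. The bars fit across it, lengthwise along its y, with room for three side by side along its x
- core: Bystander: bare stator core, 106 mm across, 47 mm high, behind the jig, loose; to be left alone. Origin at the centre of its underside
- v_block: Bystander: steel V-block, 60 x 40 x 30 mm, loose, in front between the trays; to be left alone. Origin at the centre of its underside
- tape_roll: Bystander: yellow roll of tape lying flat, 90 mm across, 18 mm high, at the right in front, loose; to be left alone. Origin at the centre of its underside
- coupon_1_mid (a point): Centre (half-way up) of a bonded lamination bar, absent in some starts: bare steel, 120 mm long (its x), 24 wide (y), 10 thick (z), 0.2 kg, a 10 mm hole 24 mm from each end. At the start it lies in a lane of the jig with its centre at x = 5 and its front end at x = -55 mm in the jig's frame, locked by the clamp bar's dowel
- coupon_2_mid (a point): Centre (half-way up) of a bonded lamination bar, absent in some starts: bare steel, 120 mm long (its x), 24 wide (y), 10 thick (z), 0.2 kg, a 10 mm hole 24 mm from each end. At the start it lies in a lane of the jig with its centre at x = 5 and its front end at x = -55 mm in the jig's frame, locked by the clamp bar's dowel
- coupon_3_mid (a point): Centre (half-way up) of a bonded lamination bar, absent in some starts: bare steel, 120 mm long (its x), 24 wide (y), 10 thick (z), 0.2 kg, a 10 mm hole 24 mm from each end. At the start it lies in a lane of the jig with its centre at x = 5 and its front end at x = -55 mm in the jig's frame, locked by the clamp bar's dowel
- varnish_bottle_1_mid (a point): Axis of an amber varnish bottle with a black spout, absent in some starts, 55 mm above its foot: round body 52 mm in diameter and 110 mm high, spout up to 152 mm, 0.10 to 0.20 kg. Its z is its upright axis. At the start it stands on the jig's apron, close in front of a lane
- varnish_bottle_2_mid (a point): Axis of an amber varnish bottle with a black spout, absent in some starts, 55 mm above its foot: round body 52 mm in diameter and 110 mm high, spout up to 152 mm, 0.10 to 0.20 kg. Its z is its upright axis. At the start it stands on the jig's apron, close in front of a lane
- flux_bottle_mid (a point): Axis of a white flux bottle with a blue spout, absent in some starts, 47.5 mm above its foot: round body 44 mm in diameter and 95 mm high, spout up to 137 mm, 0.10 to 0.20 kg. Its z is its upright axis. At the start it stands on the jig's apron, close in front of a lane
Mind the look-alikes: they are no part of the job. What is shaped like the part that bears coupon_1_mid but orange is not meant.

How it is judged:
On the way, in this order (a step that is already met when the one before it is completed fails the run):
1. the clamp bar is lifted fully up (more than 1.3 rad), the bars still in their lanes (value of joint clamp_bar above 1.3 rad and x of each of coupon_1_mid, coupon_2_mid, coupon_3_mid in the frame of jig above -0.045 m), for 0.2 s.
2. every lamination bar lies flat in the parts tray while the clamp bar is still up (more than 1.2 rad) (value of joint clamp_bar above 1.2 rad and x of coupon_1_mid in the frame of coupon_tray between -0.082 and 0.082 m and y of coupon_1_mid in the frame of coupon_tray between -0.067 and 0.067 m and z of coupon_1_mid in the frame of coupon_tray between 0.004 and 0.013 m and angle between each of coupon_1_mid, coupon_2_mid, coupon_3_mid's own z axis and vertical below 0.06 rad and x of coupon_2_mid in the frame of coupon_tray between -0.082 and 0.082 m and y of coupon_2_mid in the frame of coupon_tray between -0.067 and 0.067 m and z of coupon_2_mid in the frame of coupon_tray between 0.004 and 0.013 m and x of coupon_3_mid in the frame of coupon_tray between -0.082 and 0.082 m and y of coupon_3_mid in the frame of coupon_tray between -0.067 and 0.067 m and z of coupon_3_mid in the frame of coupon_tray between 0.004 and 0.013 m), for 0.2 s.
At the end, for the whole second after the job is handed in: Every bottle stands upright (within 0.1 rad) on the floor of the drip tray, wholly inside its rim; every lamination bar lies flat (within 0.06 rad) on the floor of the parts tray, none on top of another; the clamp bar is down (less than 0.08 rad) (value of joint clamp_bar below 0.08 rad and x of coupon_1_mid in the frame of coupon_tray between -0.082 and 0.082 m and y of coupon_1_mid in the frame of coupon_tray between -0.067 and 0.067 m and z of coupon_1_mid in the frame of coupon_tray between 0.004 and 0.013 m and angle between each of coupon_1_mid, coupon_2_mid, coupon_3_mid's own z axis and vertical below 0.06 rad and x of coupon_2_mid in the frame of coupon_tray between -0.082 and 0.082 m and y of coupon_2_mid in the frame of coupon_tray between -0.067 and 0.067 m and z of coupon_2_mid in the frame of coupon_tray between 0.004 and 0.013 m and x of coupon_3_mid in the frame of coupon_tray between -0.082 and 0.082 m and y of coupon_3_mid in the frame of coupon_tray between -0.067 and 0.067 m and z of coupon_3_mid in the frame of coupon_tray between 0.004 and 0.013 m and x of varnish_bottle_1_mid in the frame of drip_tray between -0.023 and 0.023 m and y of varnish_bottle_1_mid in the frame of drip_tray between -0.096 and 0.096 m and z of varnish_bottle_1_mid in the frame of drip_tray between 0.051 and 0.063 m and angle between each of varnish_bottle_1_mid, varnish_bottle_2_mid, flux_bottle_mid's own z axis and vertical below 0.1 rad and x of varnish_bottle_2_mid in the frame of drip_tray between -0.023 and 0.023 m and y of varnish_bottle_2_mid in the frame of drip_tray between -0.096 and 0.096 m and z of varnish_bottle_2_mid in the frame of drip_tray between 0.051 and 0.063 m and x of flux_bottle_mid in the frame of drip_tray between -0.027 and 0.027 m and y of flux_bottle_mid in the frame of drip_tray between -0.1 and 0.1 m and z of flux_bottle_mid in the frame of drip_tray between 0.0435 and 0.0555 m); the robot touches nothing.
It fails at once if a bystander (bare core, V-block, tape roll) is moved by more than 3 cm (distance of any of v_block, core, tape_roll from where it was at the start of the episode above 0.03 m).
Of varnish_bottle_1, varnish_bottle_2, flux_bottle only 2 to 3 are there at a start; the rules pass over those that are not, and their reading is None.
Of coupon_1, coupon_2, coupon_3 only 2 to 3 are there at a start; the rules pass over those that are not, and their reading is None.
At some moment in a run one of coupon_1, coupon_2, coupon_3 may be knocked a few centimetres aside while the robot is not near it.
Once in a run the grip may slacken for a moment while it holds something.
It also fails if it takes over 210 s, if anything falls off the work surface, if the arm or the gripper's body presses on something with over 40 N, if the wrist force passes 120 N, or if a joint passes its speed limit or range.

## Working session

There is one attempt and no reset: what is moved stays moved. The work goes in short steps, each a Python script; the robot and the scene stay as the last script left them, time stands still between calls to the robot, and variables do not carry over. Pictures are saved under pics/ and viewed, at most 14 in all, crops included, and the job is handed in when it is done.

```bash
mkdir -p pics; ls; python3 - <<'E'
from bench import *
import cv2,numpy as np
for n in ("scene","top"):
    im=get_image(n); cv2.imwrite(f"pics/{n}0.png",im["frame"]); np.savez(f"{n}0.npz",**im)
    print(n,im["camera_matrix"].round(1).tolist(),im["view"].round(3).tolist(),(im["depth"]>0).mean())
s=state(); print(s)
E
```

```text
pics
scene [[512.3, 0.0, 273.8], [0.0, 512.3, 211.2], [0.0, 0.0, 1.0]] [[0.472, -0.882, -0.006, -0.333], [0.545, 0.286, 0.788, -0.373], [-0.694, -0.375, 0.615, -1.217], [0.0, 0.0, 0.0, 1.0]] 0.9960501700680272
top [[447.8, 0.0, 270.8], [0.0, 447.8, 214.2], [0.0, 0.0, 1.0]] [[0.0, -1.0, -0.005, -0.043], [0.989, -0.0, 0.147, -0.592], [-0.147, -0.005, 0.989, -1.306], [0.0, 0.0, 0.0, 1.0]] 0.996016156462585
{'time': 0.1, 'joint_pos': array([ 1.15529695e+00,  9.17972533e-02,  1.23173226e+00,  1.99216296e-06,
        1.81980352e+00, -5.66859596e-02]), 'dq': array([ 0.00129084, -0.00225959, -0.00326337,  0.00015707, -0.00108241,
       -0.00071021]), 'joint_torque': array([ 2.58550564e-03, -4.47857845e+01, -4.07569814e+01,  7.01503060e-02,
        2.84387358e-02, -1.50735555e-04]), 'ee_pos': array([0.21059262, 0.56156754, 0.2296305 ]), 'ee_rot': array([-2.04481083e-04,  1.78445530e-01,  9.83949407e-01, -8.45824848e-04]), 'ft_force': array([-0.37154312,  0.19409988, -0.49787283]), 'moment': array([ 0.00525487,  0.01573969, -0.00197225]), 'finger_force': 0.0, 'finger_gap': 0.08824430383697994}
```

View pics/scene0.png

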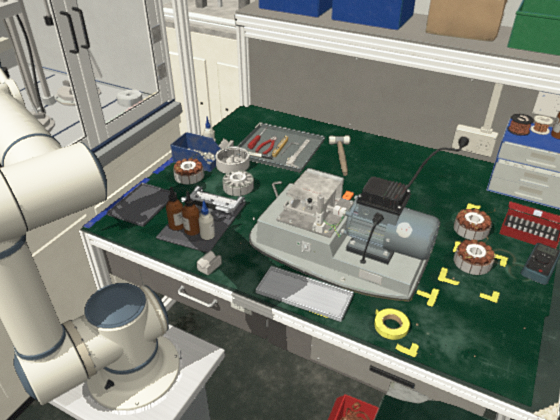

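View pics/top0.png

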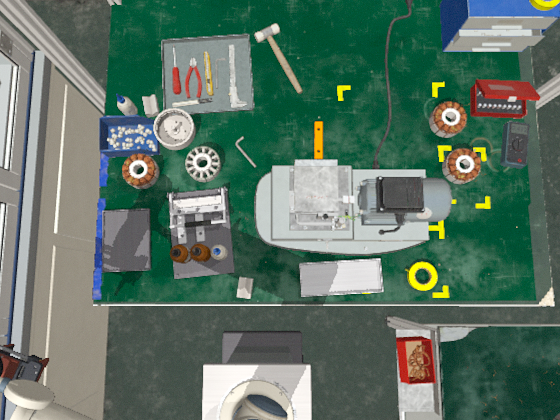

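The scene holds three bottles on the jig apron: amber at top (180,252) and (200,252), white at (219,252). The jig is at (200,215), the dark parts tray at (127,240), the drip tray at (341,278), the V-block at (245,287) and the tape at (423,276).

The look-alike candidates for a lamination bar are:
- the orange bar at (319,140), excluded by its colour
- the caliper at (236,77)
- the bars in the jig at about (180–220,225), which are the ones I want

Next are a close crop and some measurements.

```bash
cat > h.py <<'E'
from bench import *
import cv2,numpy as np
from scipy.spatial.transform import Rotation as R
def ray(im,u,v,fish=False):
    K=im["camera_matrix"]; V=im["view"]
    a=(u-K[0,2])/K[0,0]; b=(v-K[1,2])/K[1,1]
    if fish:
        r=np.hypot(a,b)+1e-12; d=np.array([a/r*np.sin(r),-b/r*np.sin(r),-np.cos(r)])
    else: d=np.array([a,-b,-1.])
    Rm=V[:3,:3]; return -Rm.T@V[:3,3], Rm.T@d
def plane(im,u,v,z,fish=False):
    o,d=ray(im,u,v,fish); return o+d*(z-o[2])/d[2]
def two(r1,r2):
    A=[];b=[]
    for o,d in (r1,r2):
        d=d/np.linalg.norm(d);P=np.eye(3)-np.outer(d,d);A.append(P);b.append(P@o)
    p=np.linalg.lstsq(np.vstack(A),np.hstack(b),rcond=None)[0]
    return p,[np.linalg.norm(A[i]@p-b[i]) for i in (0,1)]
def dpt(im,u,v):   # depth-based point (z along axis)
    o,d=ray(im,u,v); return o+d*im["depth"][int(round(v)),int(round(u))]
def proj(im,p,fish=False):
    c=im["view"][:3,:3]@np.asarray(p)+im["view"][:3,3]; x,y,z=c[0],-c[1],-c[2]; K=im["camera_matrix"]
    if fish:
        r=np.hypot(x,y)+1e-12; t=np.arctan2(r,z); x,y=x/r*t,y/r*t
    else: x,y=x/z,y/z
    return np.array([K[0,0]*x+K[0,2],K[1,1]*y+K[1,2]])
def down(yaw):  # tool z down, finger line (tool y) at angle yaw+... : yaw = world angle of tool x axis
    q=(R.from_euler('z',yaw)*R.from_euler('x',np.pi)).as_quat(); return [q[3],q[0],q[1],q[2]]
E
python3 - <<'E'
from h import *
im=dict(np.load("top0.npz")); sc=dict(np.load("scene0.npz"))
t=cv2.resize(im["frame"][180:310,90:250],None,fx=5,fy=5,interpolation=cv2.INTER_CUBIC)[:600]
cv2.imwrite("pics/jig0.png",t)
s=cv2.resize(sc["frame"][160:290,90:250],None,fx=5,fy=5,interpolation=cv2.INTER_CUBIC)[:600]
cv2.imwrite("pics/jigs0.png",s)
s=state(); print(R.from_quat(s["ee_rot"][[1,2,3,0]]).as_matrix().round(2).tolist())
for u,v in [(180,252),(200,252),(219,252),(341,278),(127,240),(245,287)]: print(u,v,dpt(im,u,v).round(3))
E
```

```text
[[-0.94, 0.35, -0.0], [0.35, 0.94, -0.0], [0.0, -0.0, -1.0]]
180 252 [0.473 0.213 0.115]
200 252 [0.473 0.155 0.121]
219 252 [0.474 0.104 0.108]
341 278 [ 0.402 -0.256  0.002]
127 240 [0.517 0.4   0.006]
245 287 [0.375 0.034 0.023]
```

View pics/jig0.png

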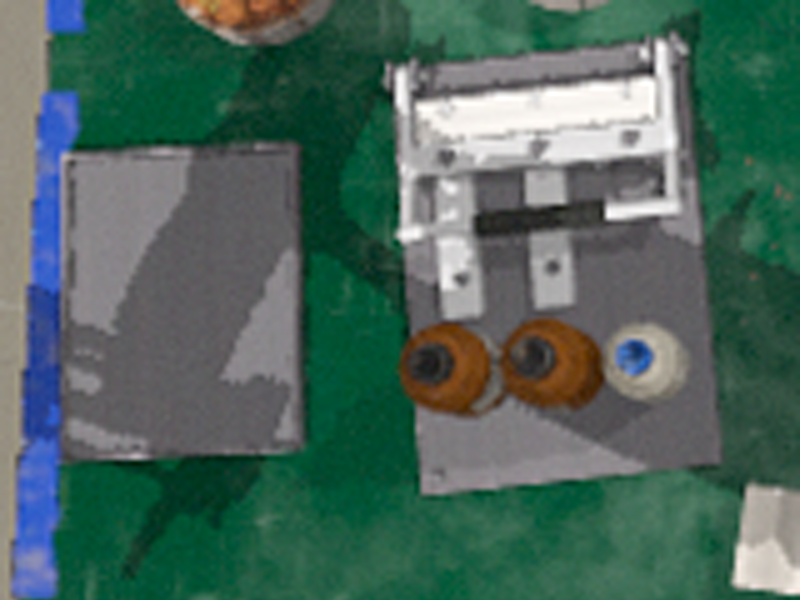

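View pics/jigs0.png

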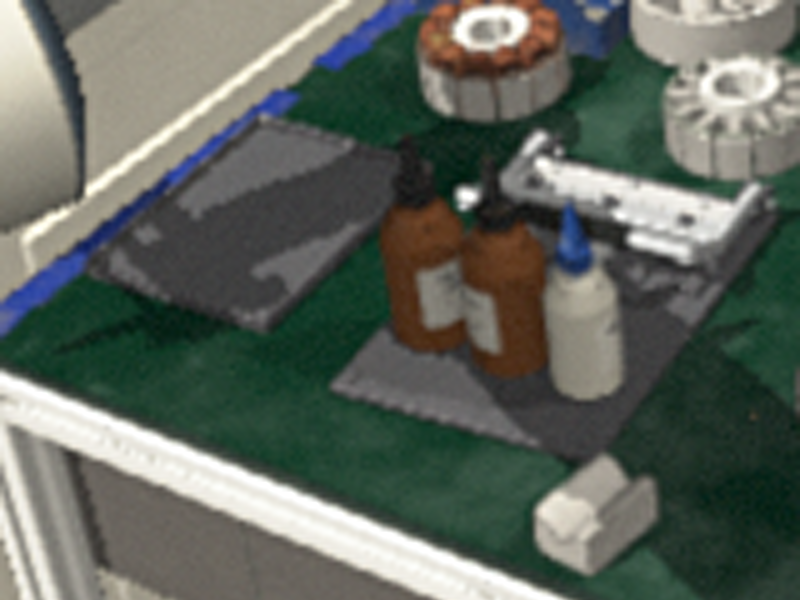

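The crops show two bare-steel bars, in the left lane (crop 460,250) and the middle lane (550,240); the right lane is empty. The bottles are at (445,365), (552,365) and (648,360), and the black sleeve is at (540,217). The jig is yawed about 6°. Next, close wrist views.

```bash
python3 - <<'E'
from h import *
y=np.radians(96)
for i,p in enumerate([(0.47,0.19,0.38),(0.47,0.30,0.38),(0.47,-0.16,0.38)]):
    q=inverse_kinematics(p,down(y)); print(np.round(q,2)); move_to(p,down(y)); hold(.3)
    im=get_image("wrist"); np.savez(f"w{i}.npz",**im); cv2.imwrite(f"pics/w{i}.png",im["frame"])
    print(im["camera_matrix"].round(1).tolist(),im["view"].round(3).tolist(),state()["ee_pos"].round(4),state()["time"])
E
```

```text
[ 0.32 -0.07  1.13 -0.    2.09  0.21]
[[325.2, 0.0, 278.4], [0.0, 325.2, 214.7], [0.0, 0.0, 1.0]] [[0.994, 0.105, -0.001, -0.486], [-0.1, 0.951, -0.292, -0.056], [-0.03, 0.291, 0.956, -0.575], [0.0, 0.0, 0.0, 1.0]] [0.4699 0.1904 0.3798] 2.1917
[ 0.51  0.06  0.99 -0.    2.09  0.4 ]
[[325.2, 0.0, 278.4], [0.0, 325.2, 214.7], [0.0, 0.0, 1.0]] [[0.995, 0.102, 0.001, -0.497], [-0.098, 0.951, -0.292, -0.161], [-0.031, 0.29, 0.956, -0.607], [0.0, 0.0, 0.0, 1.0]] [0.4702 0.2992 0.3805] 3.0583
[-0.4  -0.1   1.15  0.    2.09 -0.5 ]
[[325.2, 0.0, 278.4], [0.0, 325.2, 214.7], [0.0, 0.0, 1.0]] [[0.994, 0.105, -0.0, -0.45], [-0.1, 0.951, -0.292, 0.277], [-0.03, 0.29, 0.956, -0.474], [0.0, 0.0, 0.0, 1.0]] [ 0.4702 -0.1596  0.38  ] 5.0917
```

View pics/w0.png

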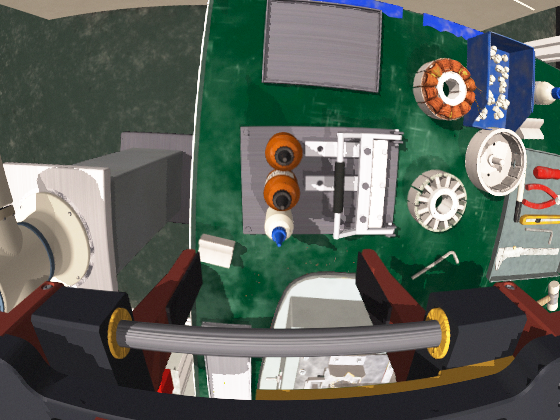

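View pics/w2.png

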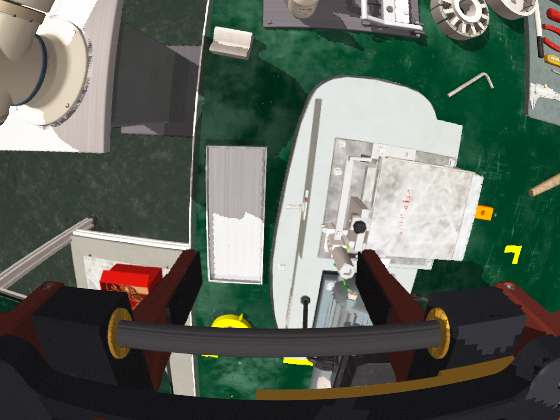

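w0 shows the jig (bed front edge at column ~243, rows 127–234), the two bars' holes at (318,150) and (318,184), the sleeve at (338,187) and the bottle spouts at (284,156), (281,200) and (278,236). The parts tray is at (322,45). w2 shows the drip tray, corners (206,147) to (265,283), and the grey machine beside it. Measuring now.

```bash
cat >> h.py <<'E'
def cloud(im,fish):
    v,u=np.mgrid[:420,:560]; K=im["camera_matrix"]; a=(u-K[0,2])/K[0,0]; b=(v-K[1,2])/K[1,1]
    if fish:
        r=np.hypot(a,b)+1e-12; s=np.tan(np.minimum(r,1.4))/r; a,b=a*s,b*s
    c=np.stack([a,-b,-np.ones_like(a)],-1)*im["depth"][...,None]
    V=im["view"]; return (c-V[:3,3])@V[:3,:3]
def masks(f):
    h=cv2.cvtColor(f,cv2.COLOR_BGR2HSV).astype(int); H,S,V=h[...,0],h[...,1],h[...,2]
    return dict(green=(H>50)&(H<95)&(S>90), amber=(H>4)&(H<18)&(S>140), blue=(H>100)&(H<125)&(S>150), grey=(S<60), black=(V<45))
def rect(im,mask,seed,z,fish):
    m=mask.astype(np.uint8); m=cv2.morphologyEx(m,cv2.MORPH_OPEN,np.ones((3,3),np.uint8))
    n,l=cv2.connectedComponents(m); b=(l==l[seed[1],seed[0]]).astype(np.uint8)
    c=max(cv2.findContours(b,cv2.RETR_EXTERNAL,cv2.CHAIN_APPROX_NONE)[0],key=len)[:,0]
    p=np.array([plane(im,u,v,z,fish)[:2] for u,v in c],np.float32)
    return cv2.minAreaRect((p*1000).astype(np.float32)),p
E
cat > m.py <<'E'
from h import *
from scipy.optimize import least_squares
I={k:dict(np.load(k+".npz")) for k in("w0","w1","w2")}
C={k:cloud(I[k],True) for k in I}; M={k:masks(I[k]["frame"]) for k in I}
print("bench z",[np.round(np.percentile(C[k][M[k]["green"]][:,2],[10,50,90]),4) for k in I])
print("drip",rect(I["w2"],~M["w2"]["green"],(235,200),.014,True)[0])
print("parts w1",rect(I["w1"],~M["w1"]["green"],(0,0),.01,True)[0] if 0 else "")
P=C["w0"]; m=M["w0"]
for nm,mk,lo,hi,rad in(("amber",m["amber"],.03,.105,.026),("white",~m["green"]&~m["amber"],.03,.09,.022)):
    q=P[mk&(P[...,2]>lo)&(P[...,2]<hi)&(P[...,0]>.40)&(P[...,0]<.52)&(P[...,1]>.06)&(P[...,1]<.26)]
    print(nm,len(q),q.mean(0).round(3),q.min(0).round(3),q.max(0).round(3))
# jig bed edges, z=.008: green/non-green transitions
g=~m["green"]; pts=[]
fr=[(np.argmax(g[v,225:262])+225-.5,v) for v in range(138,226)]
fp=np.array([plane(I["w0"],u,v,.008,True)[:2] for u,v in fr])
k=np.polyfit(fp[:,1],fp[:,0],1); r=fp[:,0]-np.polyval(k,fp[:,1]); ok=abs(r)<.002; k=np.polyfit(fp[ok,1],fp[ok,0],1)
print("front x=%.4f y + %.4f yaw deg %.2f n %d"%(k[0],k[1],np.degrees(-np.arctan(k[0])),ok.sum()))
l=np.array([plane(I["w0"],u,np.argmax(g[112:145,u])+112-.5,.008,True)[:2] for u in range(246,262)])
rr=np.array([plane(I["w0"],u,250-np.argmax(g[222:250,u][::-1])-.5,.008,True)[:2] for u in range(248,262)])
print("left",l[[0,8,-1]].round(4).tolist(),"right",rr[[0,7,-1]].round(4).tolist())
cv2.imwrite("pics/mask.png",np.hstack([g*255,(~M["w1"]["green"])*255])[::1,::1].astype(np.uint8))
E
python3 m.py
```

```text
bench z [array([-0.0017, -0.0005,  0.0008]), array([-0.0017, -0.0005,  0.0008]), array([-0.0017, -0.0004,  0.0009])]
drip ((403.9885559082031, -251.01373291015625), (102.94084930419922, 249.163818359375), 3.5540454387664795)
parts w1 
amber 1296 [0.472 0.204 0.095] [0.446 0.143 0.03 ] [0.501 0.251 0.105]
white 623 [0.475 0.143 0.073] [0.447 0.094 0.031] [0.499 0.246 0.09 ]
front x=-0.1104 y + 0.4267 yaw deg 6.30 n 88
left [[0.4095, 0.2549], [0.4223, 0.256], [0.4335, 0.257]] right [[0.4283, 0.0706], [0.4404, 0.0719], [0.4507, 0.073]]
```

```bash
cat >> h.py <<'E'
JY=np.radians(6.3); JO=np.array([.5679,.1789])
def jig(x,y,z=0):
    c,s=np.cos(JY),np.sin(JY); return np.array([JO[0]+c*x-s*y,JO[1]+s*x+c*y,z])
def tojig(p):
    c,s=np.cos(JY),np.sin(JY); d=np.asarray(p)[...,:2]-JO; return np.stack([c*d[...,0]+s*d[...,1],-s*d[...,0]+c*d[...,1]],-1)
E
python3 - <<'E'
from h import *
from scipy.optimize import least_squares
w0,w1=[dict(np.load(k+".npz")) for k in("w0","w1")]
m0,m1=masks(w0["frame"]),masks(w1["frame"]); C0,C1=cloud(w0,1),cloud(w1,1)
u,v=proj(w1,[.517,.4,.003],1).astype(int); print(u,v); print("parts",rect(w1,~m1["green"],(u,v),.01,True)[0])
u,v=proj(w0,[.517,.4,.003],1).astype(int); print("parts w0",u,v,rect(w0,~m0["green"],(u,v),.01,True)[0])
# bottles: merge depth points, split by colour, circle fit
am=np.vstack([c[m["amber"]] for c,m in((C0,m0),(C1,m1))]); am=am[(am[:,2]>.03)&(am[:,2]<.1)&(am[:,0]<.52)&(am[:,0]>.42)&(am[:,1]<.26)&(am[:,1]>.08)]
lab=cv2.kmeans(am[:,1].astype(np.float32),2,None,(3,50,1e-5),5,0)[1][:,0]
wh=np.vstack([c[~m["green"]&~m["amber"]] for c,m in((C0,m0),(C1,m1))]); wh=wh[(wh[:,2]>.03)&(wh[:,2]<.085)&(wh[:,0]<.52)&(wh[:,0]>.42)&(wh[:,1]<.128)&(wh[:,1]>.07)]
for n,q,r in(("a",am[lab==0],.026),("b",am[lab==1],.026),("white",wh,.022)):
    f=least_squares(lambda c:np.hypot(*(q[:,:2]-c).T)-r,q[:,:2].mean(0),loss="soft_l1",f_scale=.002); print(n,len(q),f.x.round(4),tojig(f.x).round(4),"rms",np.sqrt((f.fun**2).mean()).round(4))
# spout/blue tips by two views
def cen(m,C,lo,hi):
    s=m&(C[...,2]>lo)&(C[...,2]<hi)&(C[...,0]>.42)&(C[...,0]<.53)&(C[...,1]>.07)&(C[...,1]<.26); return s
for C,m in((C0,m0),(C1,m1)):
    s=cen(np.ones_like(m["blue"]),C,.135,.18); n,l,st,ce=cv2.connectedComponentsWithStats(s.astype(np.uint8))
    for i in range(1,n):
        if st[i,4]>4: p=C[l==i]; print("spout px",ce[i].round(1),st[i,4],p.mean(0).round(4),"ztop",p[:,2].max().round(4),tojig(p.mean(0)).round(4))
# amber body extents top height; bars; rod
for nm,C in(("w0",C0),("w1",C1)):
    J=tojig(C); z=C[...,2]
    def med(x0,x1,y0,y1): s=(J[...,0]>x0)&(J[...,0]<x1)&(J[...,1]>y0)&(J[...,1]<y1); return (np.median(z[s]).round(4),int(s.sum()))
    print(nm,"bars z",[med(-.05,-.02,y-.008,y+.008) for y in(.056,0,-.056)],"bed",med(-.155,-.13,-.08,.08))
    s=(z>.04)&(z<.07)&(J[...,0]>-.03)&(J[...,0]<.02)&(abs(J[...,1])<.035); print("sleeve",J[s].mean(0).round(4),z[s].max().round(4),s.sum())
    s=(z>.0125)&(z<.024)&(J[...,0]>-.07)&(J[...,0]<-.018)&(abs(J[...,1])<.09)
    for y in(.056,0,-.056):
        b=s&(abs(J[...,1]-y)<.025)
        if b.sum()>20: print("bar",y,J[b][:,0].min().round(4),np.percentile(J[b][:,1],[2,98]).round(4),b.sum())
# machine height near drip tray
w2=dict(np.load("w2.npz")); C2=cloud(w2,1); s=(C2[...,0]<.54)&(C2[...,0]>.455)&(C2[...,1]<-.08)&(C2[...,1]>-.42)&(C2[...,2]<.3); print("machine zmax",[ (x,C2[...,2][s&(abs(C2[...,0]-x)<.01)].max().round(3)) for x in(.47,.49,.51,.53)])
for p in ([.404,-.251],): 
  s=(abs(C2[...,0]-p[0])<.04)&(abs(C2[...,1]-p[1])<.05); print("drip floor z",np.median(C2[...,2][s]))
s=(abs(C1[...,0]-.517)<.05)&(abs(C1[...,1]-.4)<.04);print("parts floor",np.median(C1[...,2][s]))
E
```

```text
314 110
parts ((515.9099731445312, 18.60430908203125), (2365.263671875, 1397.135009765625), 5.540128707885742)
parts w0 322 45 ((510.7781982421875, -91.35064697265625), (2363.073974609375, 1393.6204833984375), 5.8304924964904785)
a 902 [0.4755 0.1659] [-0.0933 -0.0028] rms 0.0057
b 973 [0.472  0.2236] [-0.0904  0.0549] rms 0.0026
white 294 [0.4771 0.1115] [-0.0977 -0.057 ] rms 0.0019
spout px [284.2 156.9] 108 [0.4716 0.2266 0.1488] ztop 0.1606 [-0.0905  0.0579]
spout px [281.9 202.6] 106 [0.475  0.1704 0.1488] ztop 0.1606 [-0.0933  0.0017]
spout px [278.6 242.7] 33 [0.4768 0.1145 0.1414] ztop 0.1466 [-0.0976 -0.054 ]
spout px [274.6 240.2] 109 [0.4716 0.2284 0.1477] ztop 0.1604 [-0.0903  0.0597]
spout px [272.9 280.1] 104 [0.4749 0.1707 0.1482] ztop 0.1614 [-0.0933  0.0021]
spout px [270.4 311.5] 31 [0.4767 0.1147 0.141 ] ztop 0.1452 [-0.0977 -0.0538]
w0 bars z [(np.float64(0.4753), 6945), (np.float64(0.0175), 177), (np.float64(0.0077), 162)] bed (np.float64(0.4683), 15390)
sleeve [-0.006   0.0004] 0.0573 466
bar 0.056 -0.0554 [0.0454 0.068 ] 334
bar 0 -0.0692 [-0.0106  0.0113] 307
w1 bars z [(np.float64(0.0174), 164), (np.float64(0.0174), 141), (np.float64(0.0074), 121)] bed (np.float64(0.0076), 1195)
sleeve [-0.0061  0.0007] 0.0573 382
bar 0.056 -0.0695 [0.044  0.0686] 308
bar 0 -0.0695 [-0.0124  0.0123] 290
machine zmax [(0.47, np.float64(0.016)), (0.49, np.float64(0.077)), (0.51, np.float64(0.106)), (0.53, np.float64(0.221))]
drip floor z 0.0025799756502612272
parts floor 0.002851248064473233
```

```bash
cat >> h.py <<'E'
DY=np.radians(3.55); DC=np.array([.404,-.251])
def drip(t,z): return np.array([DC[0]-np.sin(DY)*t,DC[1]+np.cos(DY)*t,z])
def rep(n):
    s=state(); print(n,"t%.1f gap %.1f F %.1f ft %s pos %s"%(s["time"],s["finger_gap"]*1e3,s["finger_force"],s["ft_force"].round(1),s["ee_pos"].round(4)))
def bottle(xy,zp,t):
    q=down(JY+np.pi/2); qd=down(DY+np.pi/2); p=np.array([*xy,zp])
    move_to(p+[0,0,.1],q); move_l(p,.12); close(); rep("closed")
    if state()["finger_gap"]<.035: raise SystemExit("no grip")
    move_l(p+[0,0,.13],.15); rep("lift")
    move_to(drip(t,zp+.13),qd); rep("over")
    if state()["finger_gap"]<.035: raise SystemExit("lost")
    move_l(drip(t,zp+.01),.15); move_l(drip(t,zp-.0035),.03); rep("down")
    gripper_open(); move_l(drip(t,zp+.13),.2)
E
python3 - <<'E'
from h import *
w1=dict(np.load("w1.npz")); C=cloud(w1,1); m=~masks(w1["frame"])["green"]
m&=(abs(C[...,0]-.517)<.125)&(abs(C[...,1]-.4)<.085)
u,v=proj(w1,[.517,.4,.003],1).astype(int); print("parts",rect(w1,m,(u,v),.01,True)[0])
move_to([.47,-.05,.3],down(JY+np.pi/2))
bottle((.477,.113),.079,-.066)
im=get_image("wrist"); C=cloud(im,1)
s=(C[...,2]>.05)&(C[...,2]<.09)&(abs(C[...,0]-.404)<.05)&(abs(C[...,1]+.317)<.05); print(C[s].mean(0).round(3) if s.any() else "none")
E
```

```text
parts ((517.042236328125, 406.03985595703125), (244.44422912597656, 155.6804656982422), 0.5343706607818604)
closed t8.2 gap 43.8 F 29.9 ft [-0.1  1.   0.4] pos [0.477 0.113 0.079]
lift t9.3 gap 43.6 F 29.9 ft [-0.6 -0.8 -1.4] pos [0.4766 0.1129 0.2077]
over t10.9 gap 43.5 F 29.9 ft [ 0.5  0.5 -1.4] pos [ 0.4086 -0.3161  0.209 ]
down t12.4 gap 43.3 F 29.9 ft [ 0.2  0.3 -1.9] pos [ 0.408  -0.3168  0.0754]
[ 0.407 -0.308  0.079]
```

```bash
python3 - <<'E'
from h import *
bottle((.4753,.1695),.093,0)
bottle((.472,.2255),.093,.066)
rep("end"); im=get_image("scene"); cv2.imwrite("pics/s1.png",im["frame"][150:350,80:400]); C=cloud(im,0); m=masks(im["frame"])
s=(C[...,2]>.03)&(C[...,0]<.48)&(C[...,0]>.35)&(C[...,1]<-.12)&(C[...,1]>-.38)&(C[...,2]<.16)
p=C[s]; print(s.sum(),p[:,2].max())
for t in(-.066,0,.066):
    c=drip(t,0); k=p[(abs(p[:,1]-c[1])<.032)]; print(t,[(z,k[abs(k[:,2]-z)<.01][:,:2].mean(0).round(3).tolist()) for z in(.05,.08,.13)])
E
```

```text
closed t17.5 gap 51.8 F 30.0 ft [ 0.3 -0.7  1.1] pos [0.4753 0.1695 0.0931]
lift t18.6 gap 51.6 F 30.0 ft [-0.1  0.6 -1.3] pos [0.4749 0.1694 0.2217]
over t20.1 gap 51.8 F 30.0 ft [ 0.7  1.3 -1.7] pos [ 0.4044 -0.2503  0.2229]
down t21.7 gap 51.2 F 30.0 ft [-0.3 -0.4 -2. ] pos [ 0.4039 -0.2509  0.0893]
closed t26.6 gap 51.2 F 30.0 ft [-0.8  0.3 -0.1] pos [0.472  0.2255 0.0931]
lift t27.6 gap 51.6 F 30.0 ft [-0.2 -0.4 -2.2] pos [0.4716 0.2254 0.2216]
over t29.2 gap 51.9 F 30.0 ft [-0.4 -0.7 -0.6] pos [ 0.4002 -0.1845  0.2229]
down t30.7 gap 51.6 F 30.0 ft [ 0.9 -0.3 -0.8] pos [ 0.3998 -0.1851  0.0894]
end t32.3 gap 87.8 F 0.0 ft [ 0.3 -0.1 -0.7] pos [ 0.3996 -0.185   0.2217]
1544 0.15650814739684088
-0.066 [(0.05, [0.391, -0.325]), (0.08, [0.396, -0.323]), (0.13, [0.405, -0.32])]
0 [(0.05, [0.384, -0.263]), (0.08, [0.387, -0.262]), (0.13, [0.398, -0.257])]
0.066 [(0.05, [0.381, -0.196]), (0.08, [0.383, -0.195]), (0.13, [0.394, -0.19])]
```

View pics/s1.png

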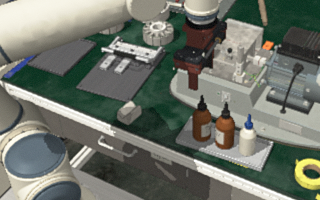

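All three bottles stand in the drip tray, at crop (200,125), (224,128) and (248,135). Next I lift the clamp along its arc.

```bash
cat >> h.py <<'E'
def rod(a):
    t=np.pi-np.arctan2(28,100)-a; return jig(.0945+.1038*np.cos(t),0,.020+.1038*np.sin(t)-.011)
E
python3 - <<'E'
from h import *
q=down(JY+np.pi/2)
move_to(rod(0)+[-.02,-.02,.2],q); move_to(rod(0)+[0,0,.08],q); move_l(rod(0),.1); close(); rep("rod")
if not .012<state()["finger_gap"]<.022: raise SystemExit("bad grip")
for a in np.linspace(0,1.49,13)[1:]:
    move_l(rod(a),.1); 
    if np.linalg.norm(state()["ft_force"])>25 or state()["finger_gap"]<.012: rep("warn %.2f"%a)
rep("up"); hold(.4); gripper_open(); move_l(rod(1.49)+[0,0,.1],.2); rep("clear")
p=jig(-.03,.09,.36); move_to(p,down(JY+np.pi/2)); hold(.2)
im=get_image("wrist"); np.savez("w3.npz",**im); cv2.imwrite("pics/w3.png",im["frame"]); C=cloud(im,1); J=tojig(C); z=C[...,2]
s=(z>.1)&(z<.15)&(abs(J[...,1])<.035)&(J[...,0]>.05)&(J[...,0]<.2); print("rod now",J[s].mean(0).round(4),z[s].max())
for y in(.056,0):
    b=(z>.0125)&(z<.022)&(J[...,0]>-.075)&(J[...,0]<-.004)&(abs(J[...,1]-y)<.025); print("bar",np.percentile(J[b],[2,98],axis=0).round(4).tolist(),b.sum())
m=(z>.0065)&(z<.014)&(abs(C[...,0]-.517)<.125)&(abs(C[...,1]-.4)<.095)
print("tray rim",m.sum(),cv2.minAreaRect((C[m][:,:2]*1000).astype(np.float32)))
E
```

```text
rod t36.4 gap 15.3 F 30.0 ft [10.1  2.1 -7.5] pos [0.5645 0.1785 0.0364]
up t39.6 gap 15.1 F 30.0 ft [ 1.5 -1.5  4.8] pos [0.6834 0.1913 0.1138]
clear t41.9 gap 87.6 F 0.0 ft [ 0.3 -0.7 -0.5] pos [0.6814 0.1914 0.2097]
rod now [0.1132 0.0088] 0.1317214495060617
bar [[-0.0542, 0.0452], [-0.0044, 0.0685]] 494
bar [[-0.0533, -0.0094], [-0.0052, 0.0147]] 447
tray rim 863 ((518.1366577148438, 405.250732421875), (190.44276428222656, 147.52920532226562), 2.728912830352783)
```

View pics/w3.png

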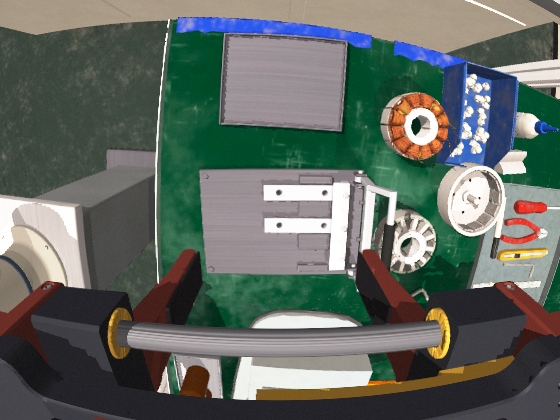

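The clamp is fully up, with the sleeve at (390,235). Two bars lie in the lanes, with holes at (279,191) and (279,225); the right lane is empty. The parts tray is at (283,82) and is empty, and its rim fits 190 × 147.

The fully open fingers would land on the neighbouring bar. So I'll grip the middle bar with the hand offset toward the empty lane, then recentre.

```bash
cat >> h.py <<'E'
TY=np.radians(2.73); TC=np.array([.5181,.4053])
def tray(x,y,z): c,s=np.cos(TY),np.sin(TY); return np.array([TC[0]+c*x-s*y,TC[1]+s*x+c*y,z])
E
python3 - <<'E'
from h import *
q=down(JY); x=-.014; y0=.001
move_to(jig(x,y0-.022,.15),q); move_l(jig(x,y0-.022,.04),.15); move_l(jig(x,y0-.022,.0185),.05); rep("at")
close(); rep("closed off-centre")
move_l(jig(x,y0,.0185),.03); hold(.2); rep("centred")
E
```

```text
at t45.8 gap 88.0 F 0.0 ft [-0.5  0.4  0.2] pos [0.5561 0.1564 0.0182]
closed off-centre t46.8 gap 24.1 F 30.0 ft [-9.2 42.1  0.8] pos [0.5535 0.1702 0.0194]
centred t47.8 gap 23.4 F 29.8 ft [-1.1 -5.5  4.2] pos [0.5543 0.1772 0.0188]
```

```bash
cat >> h.py <<'E'
def out(x,y):
    move_l(jig(x-.06,y,.0188),.08); rep("slid")
    move_l(jig(x-.06,y,.12),.15); hold(.2); rep("lifted")
    if not .020<state()["finger_gap"]<.028: raise SystemExit("lost")
def lay(tx,off):
    qd=down(TY+np.pi/2)
    move_to(tray(tx,-off,.12),qd); rep("over tray")
    if not .020<state()["finger_gap"]<.028: raise SystemExit("lost")
E
python3 - <<'E'
from h import *
out(-.014,.001); 
p=state()["ee_pos"]
im=get_image("wrist"); np.savez("w4.npz",**im); cv2.imwrite("pics/w4.png",im["frame"])
C=cloud(im,1); d=tojig(C)-tojig(p); z=C[...,2]
s=(z>.07)&(z<.125)&(abs(d[...,1])<.011)&(d[...,0]<.1)&(d[...,0]>-.08); print(s.sum(), [ (round(x,3),np.median(z[s&(abs(d[...,0]-x)<.006)]).round(4)) for x in np.arange(-.06,.1,.012) if (s&(abs(d[...,0]-x)<.006)).any()])
E
```

```text
slid t48.7 gap 23.8 F 29.9 ft [ 0.9 -5.1  2.1] pos [0.4946 0.171  0.0188]
lifted t49.8 gap 23.5 F 30.0 ft [-0.3 -0.3 -2.1] pos [0.4936 0.1717 0.1186]
8709 [(np.float64(-0.036), np.float64(0.1179)), (np.float64(-0.024), np.float64(0.1177)), (np.float64(-0.012), np.float64(0.1177)), (np.float64(-0.0), np.float64(0.1176)), (np.float64(0.012), np.float64(0.1174)), (np.float64(0.024), np.float64(0.1173)), (np.float64(0.036), np.float64(0.1171)), (np.float64(0.048), np.float64(0.1169)), (np.float64(0.06), np.float64(0.1168)), (np.float64(0.072), np.float64(0.1167)), (np.float64(0.084), np.float64(0.1164))]
```

View pics/w4.png

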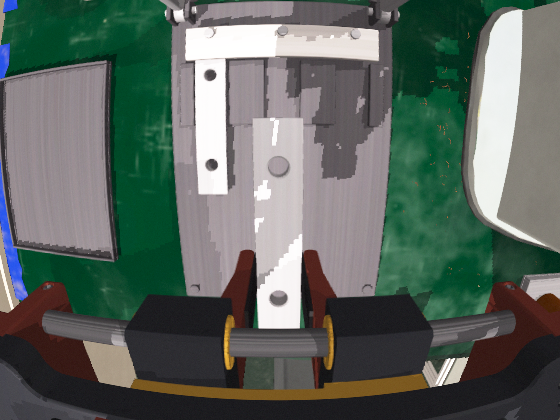

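The bar is held level at (278,220), the left bar still lies in its lane at (212,125), and the tray is at left. Laying the held bar in the tray now.

```bash
cat >> h.py <<'E'
def put(tx,off,ty=0):
    move_l(tray(tx,ty-off,.03),.15); move_l(tray(tx,ty-off,.0147),.03); rep("down"); gripper_open(); rep("open")
    move_l(tray(tx,ty-off,.12),.2)
def lookbars():
    move_to(tray(-.05,-.17,.33),down(JY+np.pi/2)); hold(.2)
    im=get_image("wrist"); C=cloud(im,1); z=C[...,2]
    d=C[...,:2]-TC; c,s=np.cos(TY),np.sin(TY); X=c*d[...,0]+s*d[...,1]; Y=-s*d[...,0]+c*d[...,1]
    m=(z>.009)&(z<.05)&(abs(X)<.088)&(abs(Y)<.068); n,l,st,ce=cv2.connectedComponentsWithStats(m.astype(np.uint8))
    for i in range(1,n):
        if st[i,4]>150:
            k=l==i; A,b=np.c_[X[k],Y[k],np.ones(k.sum())],z[k]; f=np.linalg.lstsq(A,b,rcond=None)[0]
            print("tray bar",cv2.minAreaRect(np.c_[X[k],Y[k]].astype(np.float32)*1000),"z %.4f tilt"%np.median(b),f[:2].round(3))
    J=tojig(C); b=(z>.0125)&(z<.022)&(J[...,0]>-.12)&(J[...,0]<.03)&(abs(J[...,1])<.09)
    n,l,st,ce=cv2.connectedComponentsWithStats(b.astype(np.uint8))
    for i in range(1,n):
        if st[i,4]>150: print("jig bar",cv2.minAreaRect(J[l==i].astype(np.float32)*1000),st[i,4])
    return im
E
python3 - <<'E'
from h import *
lay(-.0335,.019); put(-.0335,.019); lookbars(); rep("x")
E
```

```text
over tray t50.9 gap 23.7 F 30.0 ft [-0.2 -0.4 -2.2] pos [0.4857 0.3842 0.1198]
down t52.3 gap 23.8 F 30.0 ft [ 0.5 -0.  -2.6] pos [0.4855 0.3847 0.0146]
open t53.4 gap 88.0 F 0.0 ft [-0.7  0.6 -0.5] pos [0.4856 0.3847 0.0147]
tray bar ((-34.82110595703125, 2.8435440063476562), (25.50213623046875, 120.78058624267578), 0.22015143930912018) z 0.0129 tilt [-0.001  0.001]
jig bar ((-12.207542419433594, 41.250694274902344), (84.81632995605469, 53.24302673339844), 0.6045219302177429) 1216
jig bar ((14.814149856567383, -27.997791290283203), (30.253662109375, 28.690168380737305), 0.25461074709892273) 306
x t55.3 gap 87.8 F 0.0 ft [ 0.2 -0.1  0.2] pos [0.4761 0.2337 0.3283]
```

```bash
python3 - <<'E'
from h import *
q=down(JY); x=-.014; y=.0563
move_to(jig(x,y,.15),q)
move_l(jig(x,y,.04),.15); move_l(jig(x,y,.0185),.05); rep("at"); close(); rep("closed")
if not .020<state()["finger_gap"]<.028: raise SystemExit("bad")
out(x,y); lay(.0345,.019); put(.0345,.021); im=lookbars(); rep("x"); cv2.imwrite("pics/w5.png",im["frame"])
E
```

```text
at t58.1 gap 87.5 F 0.0 ft [ 0.   0.  -0.3] pos [0.5476 0.2333 0.0182]
closed t59.1 gap 23.3 F 30.0 ft [ 0.7 -0.8  0.1] pos [0.5478 0.2332 0.0185]
slid t60.0 gap 23.4 F 30.0 ft [ 1.1  0.5 -1.5] pos [0.4883 0.2267 0.0187]
lifted t61.1 gap 23.6 F 30.0 ft [ 0.4  0.2 -2. ] pos [0.4876 0.2265 0.1185]
over tray t62.3 gap 23.5 F 30.0 ft [-0.1 -0.3 -1.8] pos [0.5534 0.3876 0.1198]
down t63.7 gap 23.6 F 30.0 ft [-0.2  0.3 -2.6] pos [0.5535 0.3859 0.0146]
open t64.8 gap 87.7 F 0.0 ft [-0.5  0.8  0.8] pos [0.5536 0.386  0.0147]
tray bar ((-35.058868408203125, 2.551807403564453), (120.25387573242188, 25.264345169067383), 89.99250030517578) z 0.0129 tilt [-0.002  0.001]
tray bar ((33.442176818847656, 0.19064712524414062), (121.34231567382812, 25.4260196685791), 89.19971466064453) z 0.0129 tilt [0.013 0.001]
jig bar ((14.730839729309082, 28.038986206054688), (30.452356338500977, 26.356006622314453), 0.7185879349708557) 308
jig bar ((14.740875244140625, -28.127822875976562), (28.3409366607666, 30.159828186035156), 89.2879409790039) 297
x t66.7 gap 87.9 F 0.0 ft [ 0.8 -1.4 -0.4] pos [0.4764 0.2336 0.3283]
```

View pics/w5.png

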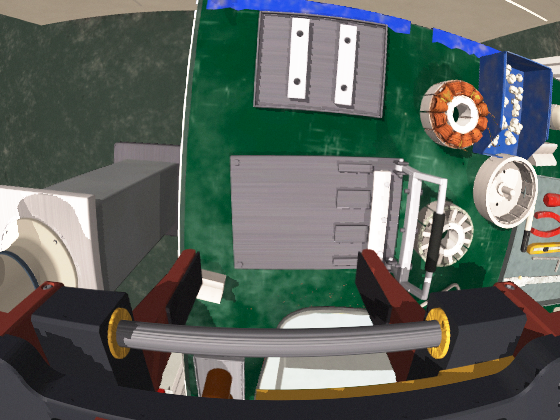

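Both bars lie flat in the tray, at (299,58) and (345,63), and the jig lanes are empty. Swinging the clamp down.

```bash
python3 - <<'E'
from h import *
q=down(JY+np.pi/2)
move_to(rod(1.47)+[0,0,.1],q); move_l(rod(1.47),.1); close(); rep("rod")
if not .012<state()["finger_gap"]<.022: raise SystemExit("bad grip")
for a in np.linspace(1.47,-.01,13)[1:]: move_l(rod(a),.1)
rep("down")
move_l(rod(0)+[0,0,-.005],.03); rep("pressed"); gripper_open(); move_l(rod(0)+[0,0,.15],.2); rep("clear")
im=lookbars(); cv2.imwrite("pics/w6.png",im["frame"]); C=cloud(im,1); J=tojig(C); z=C[...,2]
s=(z>.03)&(z<.15)&(abs(J[...,1])<.035)&(J[...,0]<.025)&(J[...,0]>-.04); print("rod now",J[s].mean(0).round(4),z[s].max().round(4))
E
```

```text
rod t70.0 gap 15.3 F 30.0 ft [4.2 1.3 0.8] pos [0.6803 0.1913 0.1119]
down t73.3 gap 15.4 F 30.0 ft [10.1  5.8 -1. ] pos [0.5644 0.1784 0.0363]
pressed t73.5 gap 15.4 F 30.0 ft [-1.6  2.5 15.6] pos [0.5645 0.1784 0.036 ]
clear t75.6 gap 87.8 F 0.0 ft [ 1.   0.3 -0. ] pos [0.5619 0.1781 0.185 ]
tray bar ((-34.83061981201172, 3.274768829345703), (25.298519134521484, 121.18032836914062), 0.18391375243663788) z 0.0130 tilt [-0.003  0.002]
tray bar ((33.404911041259766, -0.07668304443359375), (120.67793273925781, 25.11391258239746), 89.44593048095703) z 0.0129 tilt [0.009 0.001]
rod now [0.0022 0.0012] 0.0774
```

View pics/w6.png

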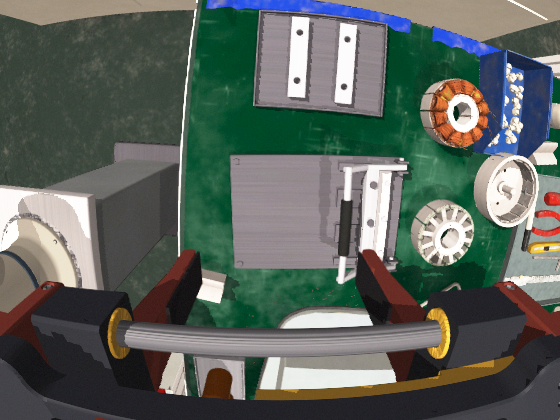

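The sleeve is at (345,228), but its top reads 77 mm against 57 mm before the lift, so the bar rose again as I let go. I'll measure that and press it down from above with closed fingers.

```bash
cat >> h.py <<'E'
def sleeve():
    move_to(jig(-.10,.05,.33),down(JY+np.pi/2)); hold(.2)
    im=get_image("wrist"); C=cloud(im,1); J=tojig(C); z=C[...,2]
    s=(z>.04)&(z<.15)&(abs(J[...,1])<.03)&(J[...,0]<.025)&(J[...,0]>-.04); k=s&(z>np.percentile(z[s],99)-.004)
    print("sleeve top z",np.percentile(z[s],[50,90,99]).round(4),"x",J[k].mean(0).round(4)); return im
E
python3 - <<'E'
from h import *
sleeve(); q=down(JY+np.pi/2); 
close(); rep("shut"); x=-.003
move_to(jig(x,0,.14),q); move_l(jig(x,0,.095),.15)
for z in np.arange(.088,.058,-.003):
    move_l(jig(x,0,z),.03); f=state()["ft_force"][2]; print(round(z,3),f.round(1),state()["ee_pos"][2].round(4))
    if f>20: break
move_l(jig(x,0,.15),.2); sleeve(); rep("x")
E
```

```text
sleeve top z [0.0744 0.0761 0.0771] x [0.0029 0.0008]
shut t78.5 gap 0.5 F 0.0 ft [-0.3 -0.3 -0.1] pos [0.463  0.2176 0.33  ]
0.088 0.5 0.0881
0.085 0.7 0.0847
0.082 0.8 0.0819
0.079 0.8 0.0787
0.076 0.1 0.0756
0.073 0.4 0.0726
0.07 -0.5 0.0696
0.067 0.1 0.0667
0.064 2.7 0.0643
0.061 14.5 0.0641
sleeve top z [0.0542 0.0558 0.0567] x [-0.005   0.0002]
x t84.1 gap 0.7 F 0.0 ft [ 0.9 -0.1  0.3] pos [0.4633 0.2173 0.3279]
```

```bash
python3 - <<'E'
from h import *
gripper_open(); lookbars(); im=get_image("top"); cv2.imwrite("pics/t9.png",cv2.resize(im["frame"][150:310,90:460],None,fx=2,fy=2)); rep("end")
C=cloud(im,0); z=C[...,2]
for t in(-.066,0,.066):
    c=drip(t,0); k=C[(z>.085)&(z<.17)&(np.hypot(C[...,0]-c[0],C[...,1]-c[1])<.035)]; print(k.mean(0).round(3),k[:,2].max().round(3))
E
```

```text
tray bar ((-34.939239501953125, 2.7169227600097656), (25.29189682006836, 120.37208557128906), 0.42297685146331787) z 0.0129 tilt [-0.004  0.002]
tray bar ((33.25558090209961, -0.2261810302734375), (120.91831970214844, 25.611282348632812), 89.54362487792969) z 0.0128 tilt [0.015 0.001]
jig bar ((18.752628326416016, 27.832340240478516), (22.06999969482422, 25.70314598083496), 1.9813607931137085) 209
jig bar ((20.126497268676758, -28.07282257080078), (28.351585388183594, 19.974443435668945), 89.4365463256836) 194
end t86.0 gap 87.5 F 0.0 ft [ 0.3 -0.1  0.2] pos [0.476  0.2328 0.3303]
[ 0.407 -0.314  0.101] 0.143
[ 0.402 -0.251  0.105] 0.158
[ 0.399 -0.184  0.105] 0.157
```

View pics/t9.png

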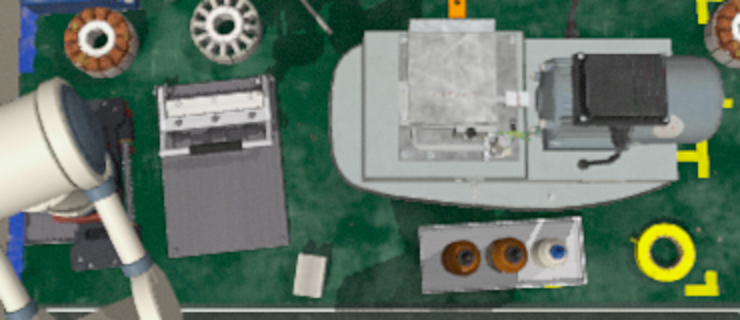

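The bottles stand in the drip tray at (462,258), (508,255) and (552,253), the clamp is down at (215,148), and the bystanders are where they were. Handing in.

```bash
python3 -c "
from bench import *
print(job_done())"
```

```text
the job is handed in; nothing more can be done
None
```

I handed the job in at about 86 s of robot time; no verdict was returned, but my last checks showed all three bottles upright in the drip tray, both lamination bars flat side by side in the parts tray, the clamp bar down (it rose as I let go, so I pressed it back to its stop), and the bystanders in place.

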